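Click the photometer's filter lever to the third stop and take a reading

ROBOT

A 6-joint arm with a two-finger parallel gripper is mounted at the origin on the work surface. World frame = base frame: x ahead of the robot, y to its left, z up, the work surface at z = 0. Lengths are in m, angles in rad, forces in N, time in s.
With the tool pointing down it reaches from about 0.375 to 0.9 m from the base axis. Payload 3.1 kg.
Tool frame: the origin (TCP) lies between the finger pads; the fingertips stand 8 mm ahead of it and the grasp point (between the pads) lies 11 mm behind it; z points along the fingers, y is the line along which they close (so a half turn about z gives the same grasp; the last joint's range is limited). The gripper opens to 87 mm and grips with 3 to 60 N. Pads are 19 mm wide; open, the fingers measure 117 mm over their backs; the gripper's body (75 mm by 190 mm) begins 51 mm behind the grasp point.
Start: joints at [1.103, 0.527, 1.433, -0, 1.181, -0.178], TCP at [0.179, 0.599, 0.231] pointing down, gripper open.
Joint ranges: [-3.08, 3.08], [-0.75, 2.2], [0.22, 2.44], [-1.43, 4.57], [0, 2.65], [-2.85, 2.85]. Speed limits (rad/s): [2.79, 2.79, 3.14, 3.14, 3.14, 3.14].

INTERFACE

Orientations are given as a unit quaternion [x, y, z, w].
In Python, from rig import robot, vision, job gives the robot as it stands.
- The arm moves only by the shell command python3 -m handwheel 'ROWS' [OPENING] [FORCE]. ROWS is JSON, a list of rows, each a list of 4 numbers: the shift along the tool's x, y, z as a fraction of full scale, then the turn about the tool's z as a fraction of full scale. A call has 1 to 20 rows; each row is the pose to reach, as a shift and turn from the pose commanded when the call began, along the tool's axes at that moment, turning the shorter way round; what a row does not reach only later rows make up. Full scale, the value 1, is 300 mm for a shift and 2 pi rad for a turn. A row lasts 1/12 s, in which the tool goes at most 41.7 mm and 7.16 degrees, less where a joint would pass 70% of its speed; a pose out of reach is approached as far as the arm can. A call with a number of a shift or a turn outside -1 to 1 is refused whole. A call with a gripper value outside its range is refused whole. OPENING is the opening in per cent of the stroke, from 0 (shut) to 100 (fully open), set as the call begins (- or left out, the last holds). The fingers move at their own pace and stop on an object; FORCE is the grip in N (left out, the last holds). Time passes only in rows, so rows that repeat a pose let the fingers close. It gives the time, the measured TCP pose, the force, the opening and the grip force at its end, in the units of the state.
- robot.get_obs(): the state, without advancing time (a new reading comes with each control period).
- vision.camera(name): name is "side" or "top"; returns a dict with "frame" (480x640x3 uint8, red, green, blue), "K" (3x3 intrinsics, pixels), "cam_to_world" (4x4, takes a point from camera to world coordinates). Camera axes: x right, y down, z forward; pixel columns grow to the right and rows downward; lengths in m; the calibration is good to about 2 mm. A picture is of the moment at which its call begins. There is no depth.
- job.hand_in(): hands the job in; it is judged then, once.
Trained networks look in the newest picture that a camera, given by its name, has taken for a name from the list of things; names that differ only in an ending like _2 or _b are one class to them, and where a whole thing is asked for, a point or a joint stands for the part that bears it (a point fixed in the world has none). Each returns a list of dicts, best first, with "conf" (0 to 1); they miss things now and then, are a little off and sometimes report something else, mostly with a low value. They report only what shows in the picture. A call takes as long as a camera call.
- vision.look_for(camera, label): "point" ([row, column] in pixels, amid what is visible of it).
- vision.outline_of(camera, label): "mask" (480x640 bool, what is visible of it) and "point" ([row, column] in pixels, amid what is visible of it).
The state is a dict: "time": time; "q": joint angles; "joint_velocities": joint speeds; "joint_torque": joint torques, N m; "position": TCP position; "tool_rot": TCP orientation; "ft_force": force on the tool from outside, world axes, zero at the start; "moment": the same for the moment, N m; "grip_width": finger opening in m; "grip_force": force on a finger pad.
Only numpy, scipy, OpenCV 4.12 (cv2) and the standard library are available. Lean on these libraries where they do the work, as an engineer would, in place of code of your own. Each camera call takes 0.05 s, during which the arm holds its last target. There are 200 camera calls.

TASK

On the white photometer, push the black filter lever with your fingertips away from its home end, counting the clicks, and stop with it resting in the third click, beside the green dot; never let it slip past the third. Then press the green read button all the way down, let it come back up, and move clear. Only push and press: do not pinch the lever, and leave the vial and all the other things on the bench standing where they are.

Things in the scene. Friction and masses are not known exactly. Their poses are not given: they have to be found in the camera images.
- photometer: White filter photometer, a fixed flat box 180 (x) x 300 (y) x 60 mm high. Origin: centre of its underside; x points away from the robot, y to the robot's left (turned by its yaw), z up. A slot runs along y in its top at x -35 mm; on the robot's side of it (x -61) lie dots 9 mm across, one per lever position: grey (home), red, orange, green, blue, violet.
- filter_lever (a joint): Lever travel (m) along the photometer's +y; 0 = home end stop; starts loose at 0 to 0.006. Sprung clicks at 0.022, 0.038, 0.054 (third, green), 0.070, 0.086; end stop 0.092. Crests lie half-way (0.046 before the third click, 0.062 after it); about 6 N, at most 10, pushes it over one; 1 to 2 mm past it, it snaps ahead by itself into the next click and stays.
- lever_knob (a point): Centre of the top of the lever's black knob, 91 mm above the bench. Knob: upright block 24 (photometer x) x 14 (along slot) x 30 mm high, white line on top, underside 1 mm above the photometer's top; at travel 0 its centre is at x -35, y -45 mm of the photometer. Push on its flat face towards -y; the top beside it is clear for 95 mm to the edge.
- read_button (a joint): Travel in m of the green read button, downwards: 0 up, 0.006 fully down; sprung, 5 N fully down, comes back up by itself. A press counts from 0.0045.
- read_button_top (a point): Centre of the level top of the round green read button, 28 mm across, 82 mm above the bench (22 above the photometer's top), at x +45, y +105 mm of the photometer, in a black collar 44 mm across, 12 mm high.
- vial: Bystander: closed clear sample vial with white cap, 24 mm across, 55 mm high, standing loose on the photometer's top behind the slot. Origin: centre of its underside, 60 mm above the bench.
- capped_bottle: Bystander: clear jar with blue cap, 64 mm across, 120 mm high, loose on the bench to the left of the photometer. Origin: centre of its underside.
- flask: Bystander: conical glass flask, 80 mm across its foot, 130 mm high, loose, left and behind. Origin: centre of its underside.
- measuring_cylinder: Bystander: pale measuring cylinder, foot 72 mm, barrel 34 mm across, 208 mm high, loose, far left. Origin: centre of its underside.
- sponge: Bystander: yellow sponge block 70 x 110 x 30 mm, loose behind the photometer. Origin: centre of its underside.
- seedling_cup: Bystander: peach cup with a seedling, 68 mm across the rim, 75 mm high, with the seedling 145 mm, loose, right of the photometer. Origin: centre of its underside.
- plant_jar: Bystander: green glass jar with a leafy stem, 90 mm across, jar 105 mm high, stem to 260 mm, loose, right and behind. Origin: centre of its underside.

How it is judged:
On the way, in this order (a step that is already met when the one before it is completed fails the run):
1. the filter lever rests in the third click (value of joint filter_lever between 0.0505 and 0.0575 m and value of joint read_button below 0.002 m), for 0.2 s.
2. the read button is pressed down with the lever in the third click (value of joint filter_lever between 0.0505 and 0.0575 m and value of joint read_button above 0.0045 m), for 0.05 s.
At the end, for the whole second after the job is handed in: The lever rests (under 10 mm/s) in the third click (travel 50.5 to 57.5 mm), the read button is up again (travel under 1.5 mm), and every bystander stands upright within 15 mm of where it was (value of joint filter_lever between 0.0505 and 0.0575 m and velocity of joint filter_lever between -0.01 and 0.01 m/s and value of joint read_button below 0.0015 m and distance of each of vial, capped_bottle, flask, measuring_cylinder, sponge, seedling_cup, plant_jar from where it was at the start of the episode below 0.015 m and angle between each of vial, capped_bottle, flask, measuring_cylinder, sponge, seedling_cup, plant_jar's own z axis and vertical below 0.2 rad); the robot touches nothing.
It fails at once if the lever went past the crest after the third click (travel over 63 mm) (value of joint filter_lever above 0.063 m).
It fails at once if the read button was pressed with the lever not in the third click (value of joint read_button above 0.0045 m and not (value of joint filter_lever between 0.0505 and 0.0575 m)).
It fails at once if the lever was pinched between the fingers ((contact force between the fingers and filter_lever_c0 above 1.5 N and contact force between the fingers and filter_lever_c1 above 1.5 N) or (contact force between the fingers and filter_lever_c2 above 1.5 N and contact force between the fingers and filter_lever_c3 above 1.5 N)).
It fails at once if a bystander was lifted, carried or shoved (moved over 20 mm) (distance of any of vial, capped_bottle, flask, measuring_cylinder, sponge, seedling_cup, plant_jar from where it was at the start of the episode above 0.02 m).
It fails at once if a bystander was tipped over (angle between any of vial, capped_bottle, flask, measuring_cylinder, sponge, seedling_cup, plant_jar's own z axis and vertical above 0.4 rad).
It also fails if it takes over 51 s, if anything falls off the work surface, if the arm or the gripper's body presses on something with over 40 N, if the wrist force passes 120 N, or if a joint passes its speed limit or range.

## Working session

There is one attempt and no reset: what is moved stays moved. The work goes in short steps, Python scripts to look and compute and a shell command to move; the robot and the scene stay as the last step left them, time stands still between calls to the robot, and variables do not carry over. Pictures are saved under pics/ and viewed, at most 10 in all, crops included, and the job is handed in when it is done.

```bash
mkdir -p pics
cat > h.py <<'E'
import numpy as np,cv2
from rig import robot,vision,job
def ray(c,rc):
    K=np.array(c["K"]);T=np.array(c["cam_to_world"])
    d=T[:3,:3]@np.linalg.inv(K)@[rc[1],rc[0],1.];return T[:3,3],d/np.linalg.norm(d)
def atz(c,rc,z):
    o,d=ray(c,rc);return o+d*(z-o[2])/d[2]
def tri(rs):
    A=sum(np.eye(3)-np.outer(d,d) for o,d in rs);b=sum((np.eye(3)-np.outer(d,d))@o for o,d in rs)
    return np.linalg.solve(A,b)
def save(c,n): cv2.imwrite("pics/"+n,cv2.cvtColor(c["frame"],cv2.COLOR_RGB2BGR))
E
python3 - <<'E'
from h import *
o=robot.get_obs();print(o["time"],o["position"],o["tool_rot"])
cs={n:vision.camera(n) for n in("top","side")}
for n,c in cs.items():
    save(c,n+"0.png");print(n,np.round(c["cam_to_world"],3).tolist(),np.round(c["K"],1).tolist())
for l in ["lever_knob","read_button_top","photometer","vial","capped_bottle","flask","measuring_cylinder","seedling_cup","plant_jar"]:
    rs=[]
    for n,c in cs.items():
        r=vision.look_for(n,l)
        if r: rs.append(ray(c,r[0]["point"]));print(l,n,np.round(r[0]["point"],1),round(r[0]["conf"],2))
    if len(rs)==2: print("   ",np.round(tri(rs),3))
E
```

```text
0.0 [0.17825924 0.598287   0.22958157] [ 1.44420767e-01  9.89515782e-01 -1.01628531e-03 -3.54310993e-04]
top [[-0.028, -0.985, 0.169, 0.335], [-1.0, 0.029, 0.002, 0.043], [-0.007, -0.169, -0.986, 1.45], [0.0, 0.0, 0.0, 1.0]] [[586.5, 0.0, 328.9], [0.0, 586.5, 242.8], [0.0, 0.0, 1.0]]
side [[0.709, -0.502, 0.495, 0.092], [-0.705, -0.496, 0.507, -0.453], [-0.009, -0.709, -0.706, 0.765], [0.0, 0.0, 0.0, 1.0]] [[497.6, 0.0, 310.5], [0.0, 497.6, 239.6], [0.0, 0.0, 1.0]]
lever_knob top [283.5 404.1] 0.53
lever_knob side [320.8 334.4] 0.5
    [ 0.467 -0.126  0.078]
photometer top [274.  385.6] 0.67
photometer side [322.3 335.2] 0.95
    [ 0.502 -0.093  0.005]
vial top [242.8 396.5] 0.66
vial side [281.5 369.7] 0.53
    [ 0.566 -0.115  0.086]
capped_bottle top [275.6 285.9] 0.73
capped_bottle side [237.5 246.9] 0.91
    [0.499 0.15  0.06 ]
flask top [228.8 286.5] 0.9
flask side [221.  291.1] 0.96
    [0.619 0.149 0.027]
measuring_cylinder top [250.6 249.7] 0.98
measuring_cylinder side [175.1 236.5] 0.62
    [0.546 0.223 0.152]
seedling_cup top [287.3 481.8] 0.73
seedling_cup side [406.7 417.1] 0.58
    [ 0.454 -0.313  0.054]
plant_jar top [223.8 499.2] 0.62
plant_jar side [356.1 499.3] 0.76
    [ 0.602 -0.359  0.077]
```

View pics/top0.png

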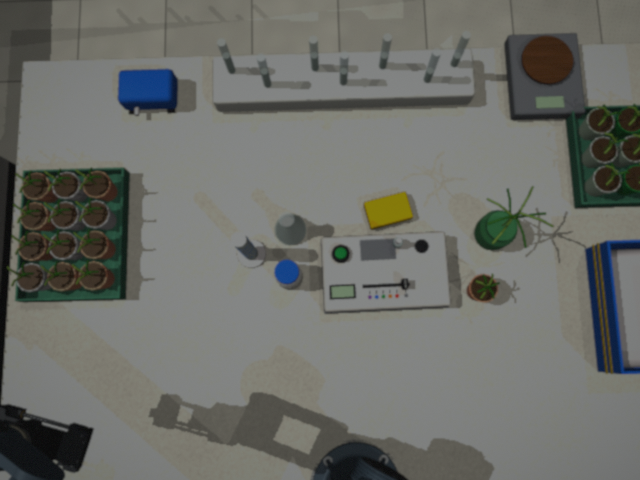

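View pics/side0.png

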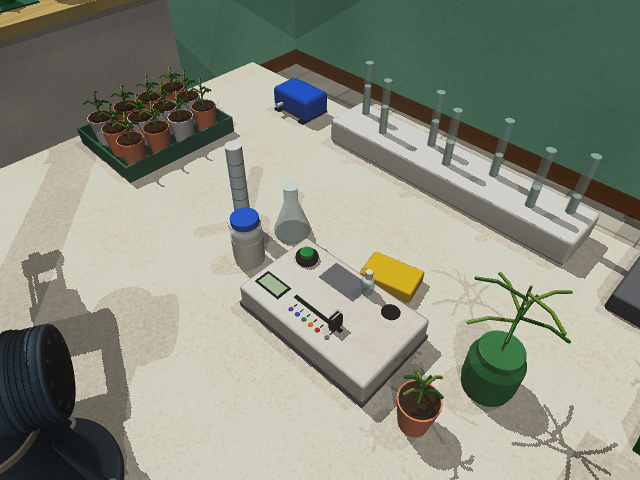

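The top view shows the photometer's corners at about (322,237), (446,233), (451,305) and (325,312), given as column, row. The button is at (341,254), the knob at (405,284), and the dots lie along row 295. In the side view the button is at (307,255) and the knob at (335,320). Next I'll fit the photometer's pose.

Run:
```python
from h import *
cs={n:vision.camera(n) for n in("top","side")}
a=cs["top"]["frame"][225:320,315:455];b=cs["side"]["frame"][235:400,235:435]
f=lambda i,w,h:cv2.resize(i,(w,h),interpolation=cv2.INTER_CUBIC)
im=np.vstack([f(a,400,271),np.zeros((5,400,3),np.uint8),f(b,400,320)])
cv2.imwrite("pics/crop.png",im[:,:,::-1])
from scipy.optimize import least_squares
boxes={"top":(240,270,328,355),"side":(240,270,292,322)}
dots={"top":(288,303,360,415),"side":(300,345,283,335)}
obs={}
rs=[]
for n,c in cs.items():
    fr=c["frame"];hsv=cv2.cvtColor(fr,cv2.COLOR_RGB2HSV).astype(int)
    def blob(bx,lo,hi,smin,vmin):
        r0,r1,c0,c1=bx;s=hsv[r0:r1,c0:c1]
        m=(s[...,0]>=lo)&(s[...,0]<=hi)&(s[...,1]>smin)&(s[...,2]>vmin)
        k,l,st,ce=cv2.connectedComponentsWithStats(m.astype(np.uint8))
        if k<2:return None
        j=1+np.argmax(st[1:,4]);return np.array([ce[j][1]+r0,ce[j][0]+c0]),int(st[j,4])
    B=blob(boxes[n],50,75,120,50);print(n,"btn",B);rs.append(ray(c,B[0]))
    obs[n,"btn"]=B[0]
    for nm,lo,hi in(("red",0,6),("orange",8,20),("green",50,80),("blue",100,122),("violet",130,160)):
        d=blob(dots[n],lo,hi,90,60);print(n,nm,d)
        if d:obs[n,nm]=d[0]
    m=vision.outline_of(n,"photometer")[0]["mask"].astype(np.uint8)
    q=cv2.findContours(m,0,2)[0];q=max(q,key=cv2.contourArea)
    print(cv2.approxPolyDP(cv2.convexHull(q),4,True)[:,0].tolist())
print("btn tri",tri(rs))
for k in ("red","orange","green","blue","violet"):
    if ("top",k) in obs and ("side",k) in obs: print(k,np.round(tri([ray(cs[n],obs[n,k]) for n in cs]),4))
loc={"btn":(.045,.105,.081)}
for i,k in enumerate(("red","orange","green","blue","violet")): loc[k]=(-.061,-.045+.022+.016*i,.060)
def proj(c,p):
    T=np.array(c["cam_to_world"]);u=np.array(c["K"])@(T[:3,:3].T@(p-T[:3,3]));return np.array([u[1],u[0]])/u[2]
def W(x,l): cc,s=np.cos(x[2]),np.sin(x[2]);return np.array([x[0]+cc*l[0]-s*l[1],x[1]+s*l[0]+cc*l[1],l[2]])
def res(x,sel=None): return np.concatenate([proj(cs[n],W(x,loc[k]))-v for (n,k),v in obs.items() if sel in(None,n)])
for sel in(None,"top","side"):
    r=least_squares(lambda x:res(x,sel),[.5,-.09,0],loss="soft_l1");print(sel,r.x,np.abs(r.fun).max())
    print(" knob",W(r.x,(-.035,-.045,.091)),"btn",W(r.x,(.045,.105,.082)))
print(np.round(res(least_squares(res,[.5,-.09,0],loss="soft_l1").x).reshape(-1,2),1).tolist())
```

```text
top btn (array([252.56779661, 340.27966102]), 118)
top red (array([295.25, 396.75]), 8)
top orange (array([295.875, 389.875]), 8)
top green (array([296., 383.]), 5)
top blue (array([296.28571429, 376.        ]), 7)
top violet (array([296.66666667, 369.66666667]), 3)
[[444, 233], [446, 307], [325, 312], [322, 237]]
side btn (array([252.10569106, 306.35772358]), 123)
side red (array([329.5       , 316.95454545]), 22)
side orange (array([324., 310.]), 21)
side green (array([318.875 , 303.3125]), 16)
side blue (array([313.57894737, 296.89473684]), 19)
side violet (array([308.6, 290.6]), 15)
[[306, 238], [428, 320], [426, 340], [362, 407], [240, 304], [240, 286]]
btn tri [0.54478872 0.02050489 0.07897204]
red [ 0.4415 -0.11    0.0621]
orange [ 0.4406 -0.0938  0.0627]
green [ 0.4407 -0.0775  0.0617]
blue [ 0.4407 -0.0611  0.0612]
violet [ 0.4401 -0.046   0.0621]
None [ 0.50206984 -0.08480759  0.02033546] 1.0789520086025561
 knob [ 0.46799211 -0.13050998  0.091     ] btn [0.54492546 0.02108573 0.082     ]
top [ 0.50304619 -0.0861842   0.0222108 ] 0.3125817103375539
 knob [ 0.46905423 -0.13195041  0.091     ] btn [0.54570315 0.01978931 0.082     ]
side [ 0.50163092 -0.08395275  0.0206304 ] 1.1835527922354458
 knob [ 0.46756667 -0.12966518  0.091     ] btn [0.54445531 0.02195321 0.082     ]
[[0.3, -0.6], [0.5, -0.8], [0.2, -0.7], [0.4, -0.5], [0.5, -0.3], [0.4, -0.7], [-1.1, 0.5], [0.2, 0.4], [0.3, 0.6], [0.2, 0.6], [0.3, 0.5], [0.2, 0.4]]
```

View pics/crop.png

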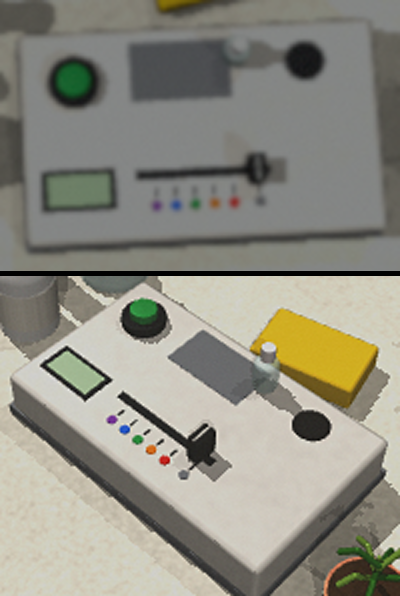

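```bash
cat >> h.py <<'E'
from scipy.spatial.transform import Rotation as R
P=(.50207,-.08481,.02034)
def ph(x,y,z): c,s=np.cos(P[2]),np.sin(P[2]);return np.array([P[0]+c*x-s*y,P[1]+s*x+c*y,z])
def inv(p): c,s=np.cos(P[2]),np.sin(P[2]);d=np.array(p)[:2]-P[:2];return np.array([c*d[0]+s*d[1],-s*d[0]+c*d[1]])
def shift(t):
    o=robot.get_obs();r=R.from_quat(o["tool_rot"])
    return np.round(r.inv().apply(np.array(t)-o["position"])/.3,4)
def yaw():
    x=R.from_quat(robot.get_obs()["tool_rot"]).as_matrix();return np.degrees(np.arctan2(x[1,0],x[0,0]))
E
python3 - <<'E'
from h import *
print(shift([.42,.25,.26]),shift(ph(-.035,-.085,.22)),(yaw()-90-np.degrees(P[2]))/360, ph(-.035,-.085,.076))
E
```

```text
[-1.1036 -0.8846 -0.0982] [-1.66   -2.1814  0.0352] 0.2006428762845408 [ 0.46880602 -0.17050427  0.076     ]
```

```bash
python3 -m handwheel '[[-0.12,-0.1,-0.02,0.02],[-0.24,-0.2,-0.04,0.04],[-0.36,-0.29,-0.06,0.06],[-0.46,-0.38,-0.08,0.08],[-0.56,-0.47,-0.08,0.1],[-0.66,-0.56,-0.08,0.12],[-0.76,-0.64,-0.08,0.14],[-0.85,-0.72,-0.08,0.16],[-0.95,-0.8,-0.08,0.18],[-0.95,-0.8,-0.08,0.2],[-0.95,-0.8,-0.08,0.2]]' 0 20
python3 -c "
from h import *
print(shift(ph(-.035,-.085,.2)),yaw())"
```

```text
time: 2.12
position: [0.3848, 0.2856, 0.2548]
tool_rot: [0.701, 0.713, 0.0, 0.0]
ft_force: [-0.5, -0.2, -0.1]
grip_width: 0.0215
grip_force: 0.0
[-1.525   0.2544  0.1823] 90.95640048609786
```

```bash
python3 -m handwheel '[[-0.12,0.02,0,0],[-0.25,0.04,0,0],[-0.38,0.07,0,0],[-0.5,0.09,0,0],[-0.62,0.12,0,0],[-0.75,0.15,0.0,0],[-0.87,0.18,0.02,0],[-0.97,0.21,0.05,0],[-0.97,0.25,0.08,0]]'
python3 -c "
from h import *
print(shift(ph(-.035,-.085,.12)),yaw(),robot.get_obs()['position'])"
```

```text
time: 2.87
position: [0.4664, -0.0054, 0.2308]
tool_rot: [0.698, 0.716, -0.0, 0.002]
ft_force: [-0.6, 0.9, -0.7]
grip_width: 0.0005
grip_force: 0.0
[-0.5496 -0.0062  0.3705] 91.3971660077839 [ 0.46641276 -0.00535354  0.23076207]
```

```bash
python3 -m handwheel '[[-0.12,0,0.05,0],[-0.24,0,0.1,0],[-0.36,0,0.15,0],[-0.46,0,0.2,0],[-0.55,0,0.26,0],[-0.55,-0.005,0.33,0],[-0.55,-0.005,0.37,0],[-0.55,-0.005,0.37,0]]'
python3 -c "
from h import *
c=vision.camera('side');f=c['frame'][220:420,220:460];cv2.imwrite('pics/s2.png',cv2.resize(f,(720,600),interpolation=2)[:,:,::-1])
print(shift(ph(-.035,-.085,.076)),yaw(),inv(robot.get_obs()['position']))"
```

```text
time: 3.53
position: [0.4664, -0.1651, 0.1172]
tool_rot: [0.697, 0.717, -0.0, -0.003]
ft_force: [0.9, 0.2, 1.1]
grip_width: -0.0001
grip_force: 0.0
[-0.0181  0.0055  0.1414] 91.58663317122631 [-0.03655838 -0.07966951]
```

View pics/s2.png

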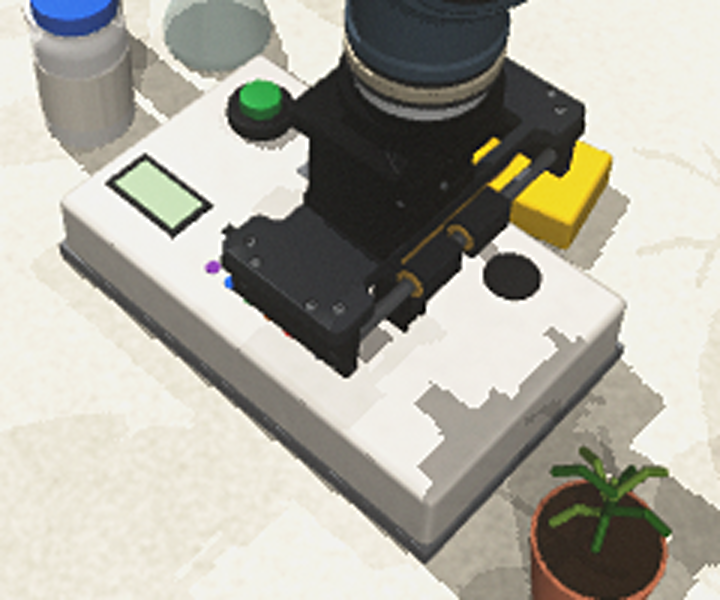

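The picture shows the gripper across the slot, clear of the bystanders. The knob is hidden beneath it. I'll go down behind the knob.

```bash
python3 -m handwheel '[[-0.005,0.004,0.05,0],[-0.005,0.004,0.1,0],[-0.005,0.004,0.14,0],[-0.005,0.004,0.14,0],[-0.005,0.004,0.14,0],[-0.005,0.004,0.14,0],[-0.005,0.004,0.14,0]]'
python3 -c "
from h import *
print(yaw(),inv(robot.get_obs()['position']))"
```

```text
time: 4.17
position: [0.4698, -0.1681, 0.0787]
tool_rot: [0.698, 0.716, 0.0, 0.001]
ft_force: [0.2, -0.5, -0.5]
grip_width: 0.0007
grip_force: 0.0
91.46594479700873 [-0.03395468 -0.08259915]
```

```bash
s(){ python3 -c "
from h import *
o=robot.get_obs();print(round(o['time'],2),'t_est',round((inv(o['position'])[1]+.0615)*1000,1),'F',np.round(o['ft_force'],1))"; }; declare -f s > s.sh
python3 -m handwheel '[[0.02,0,0,0],[0.04,0,0,0],[0.06,0,0,0],[0.06,0,0,0],[0.06,0,0,0]]' >/dev/null; s
python3 -m handwheel '[[0.01,0,0,0],[0.01,0,0,0],[0.01,0,0,0]]' >/dev/null; s
python3 -m handwheel '[[0.01,0,0,0],[0.01,0,0,0],[0.01,0,0,0]]' >/dev/null; s
python3 -m handwheel '[[0.01,0,0,0],[0.01,0,0,0],[0.01,0,0,0]]' >/dev/null; s
python3 -m handwheel '[[0.01,0,0,0],[0.01,0,0,0],[0.01,0,0,0]]' >/dev/null; s
```

```text
4.58 t_est -2.4 F [ 0.7 -0.1  0. ]
4.83 t_est -0.0 F [ 0.1  0.4 -0.7]
5.08 t_est 2.9 F [-0.  -0.3 -0.4]
5.33 t_est 5.5 F [-0.7 -3.3  0.2]
5.58 t_est 8.5 F [-0.8 -4.9 -0.1]
```

```bash
. ./s.sh
python3 -m handwheel '[[0.006,0,0,0],[0.006,0,0,0],[0.006,0,0,0]]' >/dev/null; s
python3 -m handwheel '[[0.006,0,0,0],[0.006,0,0,0],[0.006,0,0,0]]' >/dev/null; s
python3 -m handwheel '[[0.006,0,0,0],[0.006,0,0,0],[0.006,0,0,0]]' >/dev/null; s
python3 -m handwheel '[[0.006,0,0,0],[0.006,0,0,0],[0.006,0,0,0]]' >/dev/null; s
python3 -m handwheel '[[0.006,0,0,0],[0.006,0,0,0],[0.006,0,0,0]]' >/dev/null; s
python3 -m handwheel '[[0.006,0,0,0],[0.006,0,0,0],[0.006,0,0,0]]' >/dev/null; s
```

```text
5.83 t_est 11.0 F [-0.1 -1.6 -0.7]
6.08 t_est 13.5 F [-0.2 -0.1 -0.7]
6.33 t_est 14.8 F [-0.   0.1 -0.1]
6.58 t_est 16.3 F [ 0.3  0.  -0.7]
6.83 t_est 18.0 F [ 0.1 -0.7 -0.5]
7.08 t_est 19.8 F [-0.3 -0.1 -0.1]
```

```bash
. ./s.sh
for i in 1; do :; done
python3 -m handwheel '[[0.005,0,0,0],[0.005,0,0,0],[0.005,0,0,0]]' >/dev/null; s
python3 -m handwheel '[[0.005,0,0,0],[0.005,0,0,0],[0.005,0,0,0]]' >/dev/null; s
python3 -m handwheel '[[0.005,0,0,0],[0.005,0,0,0],[0.005,0,0,0]]' >/dev/null; s
python3 -m handwheel '[[0.005,0,0,0],[0.005,0,0,0],[0.005,0,0,0]]' >/dev/null; s
python3 -m handwheel '[[0.005,0,0,0],[0.005,0,0,0],[0.005,0,0,0]]' >/dev/null; s
python3 -m handwheel '[[0.005,0,0,0],[0.005,0,0,0],[0.005,0,0,0]]' >/dev/null; s
python3 -m handwheel '[[0.005,0,0,0],[0.005,0,0,0],[0.005,0,0,0]]' >/dev/null; s
```

```text
7.33 t_est 21.0 F [-0.  -2.  -0.3]
7.58 t_est 21.8 F [-2.  -5.4  0.3]
7.83 t_est 23.2 F [-1.8 -5.4  0.6]
8.08 t_est 25.2 F [-1.4 -5.   1.1]
8.33 t_est 27.7 F [ 0.9 -0.6  0.5]
8.58 t_est 29.5 F [-0.2  0.8  0.9]
8.83 t_est 30.5 F [0.1 0.3 0.6]
```

```bash
. ./s.sh
python3 -m handwheel '[[0.007,0,0,0],[0.014,0,0,0],[0.014,0,0,0]]' >/dev/null; s
python3 -m handwheel '[[0.005,0,0,0],[0.005,0,0,0],[0.005,0,0,0]]' >/dev/null; s
python3 -m handwheel '[[0.005,0,0,0],[0.005,0,0,0],[0.005,0,0,0]]' >/dev/null; s
python3 -m handwheel '[[0.005,0,0,0],[0.005,0,0,0],[0.005,0,0,0]]' >/dev/null; s
python3 -m handwheel '[[0,0,0,0],[0,0,0,0]]' >/dev/null; s
```

```text
9.08 t_est 34.9 F [-0.6  0.1  0.2]
9.33 t_est 36.0 F [ 0.2 -0.2 -0.1]
9.58 t_est 37.1 F [-1.  -1.6 -0.2]
9.83 t_est 38.0 F [-2.5 -5.1  0.5]
10.0 t_est 38.0 F [-1.8 -5.2  0.5]
```

```bash
. ./s.sh
python3 -m handwheel '[[0.004,0,0,0],[0.004,0,0,0],[0.004,0,0,0]]' >/dev/null; s
python3 -m handwheel '[[0.004,0,0,0],[0.004,0,0,0],[0.004,0,0,0]]' >/dev/null; s
python3 -m handwheel '[[0.003,0,0,0],[0.003,0,0,0],[0.003,0,0,0]]' >/dev/null; s
python3 -m handwheel '[[0.003,0,0,0],[0.003,0,0,0],[0.003,0,0,0]]' >/dev/null; s
```

```text
10.25 t_est 39.1 F [-2.  -4.9  0.5]
10.5 t_est 40.7 F [-1.  -3.8 -0. ]
10.75 t_est 42.4 F [-0.6 -1.7  0.9]
11.0 t_est 43.6 F [-0.2 -1.3  0.1]
```

```bash
. ./s.sh
python3 -m handwheel '[[0.002,0,0,0],[0.002,0,0,0],[0.002,0,0,0]]' >/dev/null; s
python3 -m handwheel '[[0.002,0,0,0],[0.002,0,0,0],[0.002,0,0,0]]' >/dev/null; s
python3 - <<'E'
from h import *
for n in("top","side"):
    c=vision.camera(n);r=vision.look_for(n,"lever_knob");print(n,[(np.round(x["point"],1),round(x["conf"],2)) for x in r[:2]])
    if n=="side":
        f=c['frame'][270:370,260:380];cv2.imwrite('pics/s3.png',cv2.resize(f,(720,600),interpolation=2)[:,:,::-1])
E
```

```text
11.25 t_est 44.0 F [ 0.9 -0.8  1.5]
11.5 t_est 44.6 F [ 0.2 -0.4  0.7]
top []
side [(array([238. , 245.4]), 0.7)]
```

View pics/s3.png

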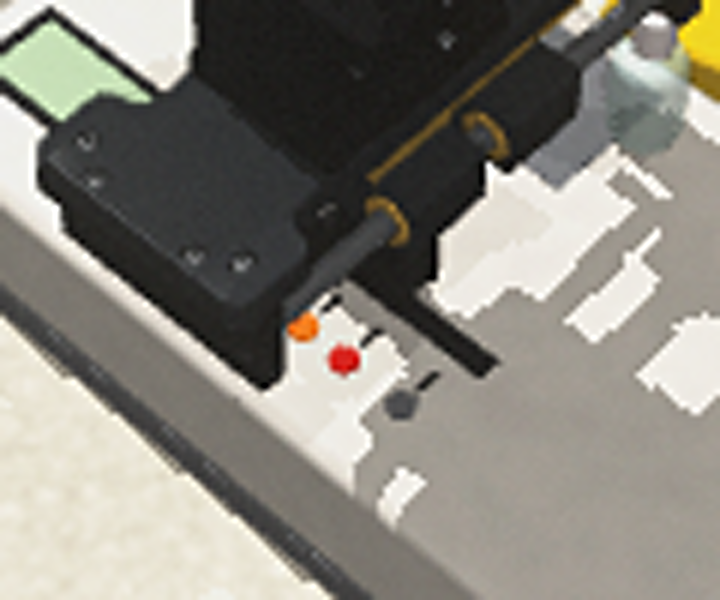

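The hand hides the knob here. The force has fallen to zero, so the lever has probably snapped in. I'll back off, rise, move towards the button and look.

```bash
. ./s.sh
python3 -m handwheel '[[-0.02,0,0,0],[-0.04,0,0,0],[-0.04,0,-0.08,0],[-0.04,0,-0.18,0],[-0.04,0,-0.28,0],[-0.04,0,-0.35,0],[0.08,0.05,-0.35,0],[0.2,0.1,-0.35,0],[0.32,0.18,-0.35,0],[0.42,0.26,-0.35,0],[0.42,0.26,-0.35,0],[0.42,0.26,-0.35,0]]'
python3 - <<'E'
from h import *
print(shift(ph(.045,.105,.105)),yaw())
cs={}
for n in("top","side"):
    cs[n]=c=vision.camera(n);r=vision.look_for(n,"lever_knob");print(n,[(np.round(x["point"],1),round(x["conf"],2),np.round(inv(atz(c,x["point"],.085)),4)) for x in r[:2]])
f=lambda i:cv2.resize(i,(560,300),interpolation=2)
cv2.imwrite('pics/s4.png',np.vstack([f(cs["top"]["frame"][255:315,330:442]),f(cs["side"]["frame"][275:350,250:390])])[:,:,::-1])
E
```

```text
time: 12.7
position: [0.5431, 0.0263, 0.1825]
tool_rot: [0.697, 0.717, 0.0, 0.0]
ft_force: [-0.6, -0.4, -0.4]
grip_width: 0.0001
grip_force: 0.0
[-0.0174  0.0053  0.2583] 91.60138133959038
top [(array([226.6, 500.8]), 0.65, array([ 0.0884, -0.2791])), (array([286.7, 387.4]), 0.64, array([-0.0408, -0.0018]))]
side [(array([308.7, 317. ]), 0.7, array([-0.043, -0.005])), (array([275.6, 394.2]), 0.44, array([ 0.1068, -0.0547]))]
```

View pics/s4.png

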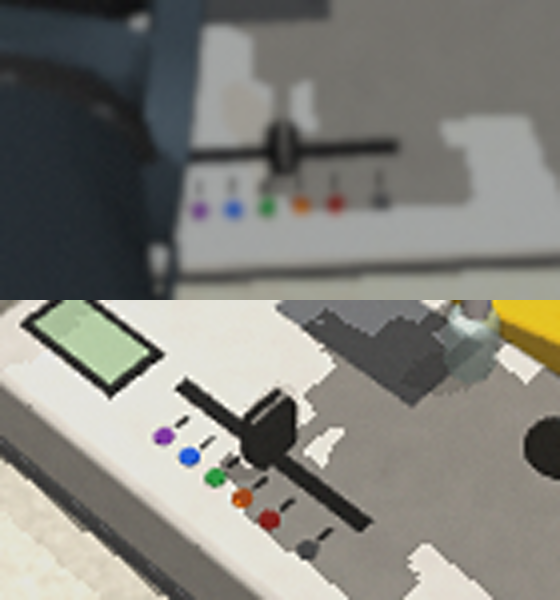

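```bash
cat > lv.py <<'E'
from h import *
# lever travel by matching the knob line / dark knob blob
for n,(r0,r1,c0,c1) in (("top",(276,292,372,412)),("side",(290,345,290,345))):
    c=vision.camera(n);g=c["frame"].max(2).astype(int)[r0:r1,c0:c1]
    m=vision.outline_of(n,"filter_lever")
    if not m: print(n,"none");continue
    for q in m[:2]:
        ys,xs=np.nonzero(q["mask"]);print(n,round(q["conf"],2),len(ys),"travel mid-height",round((inv(atz(c,[ys.mean(),xs.mean()],.076))[1]+.045)*1e3,1),"x",round(inv(atz(c,[ys.mean(),xs.mean()],.076))[0]*1e3,1))
c=vision.camera("top")
E
python3 lv.py
python3 - <<'E'
from h import *
for n,rc in(("top",(284,387.2)),("side",(302.5,317))):
    c=vision.camera(n);print(n,inv(atz(c,rc,.091))*1e3+[0,45])
E
```

```text
top 0.38 71 travel mid-height 45.4 x -33.7
side 0.59 216 travel mid-height 47.7 x -36.8
top [-35.02531437  43.87214679]
side [-36.78095899  45.86361032]
```

The lever is at about 46 mm, balanced on the crest, so it needs a further 1 to 2 mm. I'll go back behind it.

```bash
. ./s.sh
python3 -m handwheel '[[-0.12,-0.08,0,0],[-0.24,-0.16,0,0],[-0.36,-0.24,0,0],[-0.46,-0.26,0,0],[-0.46,-0.26,0.1,0],[-0.46,-0.26,0.2,0],[-0.46,-0.26,0.3,0],[-0.46,-0.26,0.35,0],[-0.46,-0.26,0.35,0],[-0.46,-0.26,0.35,0]]' ; s
python3 -m handwheel '[[0.015,0,0,0],[0.03,0,0,0],[0.03,0,0,0],[0.03,0,0,0]]' >/dev/null; s
python3 -m handwheel '[[0.008,0,0,0],[0.008,0,0,0],[0.008,0,0,0]]' >/dev/null; s
python3 -m handwheel '[[0.002,0,0,0],[0.002,0,0,0],[0.002,0,0,0]]' >/dev/null; s
```

```text
time: 14.08
position: [0.4673, -0.1146, 0.0771]
tool_rot: [0.699, 0.716, -0.0, -0.001]
ft_force: [0.9, -0.8, -0.4]
grip_width: 0.0005
grip_force: 0.0
14.08 t_est 32.4 F [ 0.9 -0.8 -0.4]
14.42 t_est 41.7 F [0.4 1.3 0.1]
14.67 t_est 43.9 F [0.3 0.5 0.4]
14.92 t_est 44.3 F [-1.  -0.7 -0.4]
```

```bash
. ./s.sh
python3 -m handwheel '[[0.002,0,0,0],[0.002,0,0,0],[0.002,0,0,0]]' >/dev/null; s
python3 -m handwheel '[[0.002,0,0,0],[0.002,0,0,0],[0.002,0,0,0]]' >/dev/null; s
python3 -m handwheel '[[0.002,0,0,0],[0.002,0,0,0],[0.002,0,0,0]]' >/dev/null; s
python3 -m handwheel '[[0.002,0,0,0],[0.002,0,0,0],[0.002,0,0,0]]' >/dev/null; s
```

```text
15.17 t_est 44.9 F [-0.1  0.4 -0.1]
15.42 t_est 45.6 F [ 0.6 -0.5  0.3]
15.67 t_est 46.2 F [-0.2 -0.3  0.2]
15.92 t_est 46.8 F [-1.  -0.7 -0.6]
```

```bash
. ./s.sh
python3 -m handwheel '[[0.004,0,0,0],[0.004,0,0,0],[0.004,0,0,0]]' >/dev/null; s
python3 -m handwheel '[[-0.02,0,0,0],[-0.04,0,0,0],[-0.04,0,-0.08,0],[-0.04,0,-0.18,0],[-0.04,0,-0.28,0],[-0.04,0,-0.35,0],[0.08,0.05,-0.35,0],[0.2,0.1,-0.35,0],[0.32,0.18,-0.35,0],[0.41,0.26,-0.35,0],[0.41,0.26,-0.35,0],[0.41,0.26,-0.35,0],[0.41,0.26,-0.35,0]]'
python3 lv.py
python3 - <<'E'
from h import *
print(shift(ph(.045,.105,.1)),yaw())
cs={n:vision.camera(n) for n in("top","side")}
f=lambda i:cv2.resize(i,(560,300),interpolation=2)
cv2.imwrite('pics/s5.png',np.vstack([f(cs["top"]["frame"][255:315,330:442]),f(cs["side"]["frame"][275:350,250:390])])[:,:,::-1])
E
```

```text
16.17 t_est 48.1 F [ 0.3  0.4 -1.2]
time: 17.25
position: [0.5416, 0.0253, 0.1822]
tool_rot: [0.698, 0.716, -0.001, -0.0]
ft_force: [-0.2, -0.7, -0.5]
grip_width: 0.0005
grip_force: 0.0
top 0.49 27 travel mid-height 53.4 x -34.0
side 0.77 171 travel mid-height 54.7 x -36.2
[-0.0121  0.011   0.275 ] 91.2857947006294
```

View pics/s5.png

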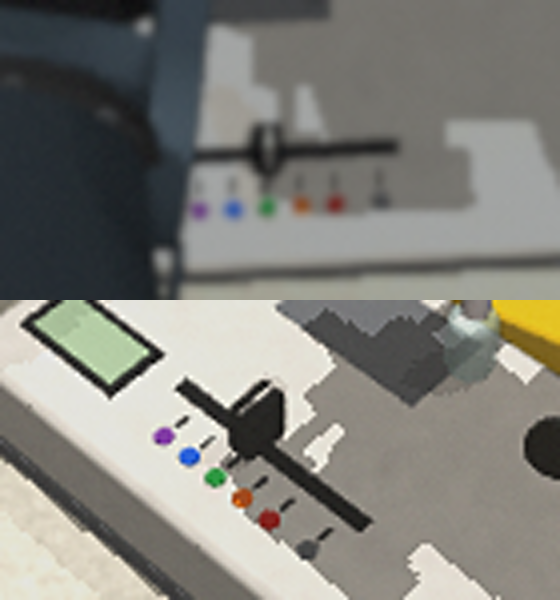

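The knob now stands beside the green dot at about 54 mm, which is the third click. Next I'll press the button.

```bash
python3 -m handwheel '[[-0.012,0.009,0.1,0],[-0.012,0.009,0.2,0],[-0.012,0.009,0.27,0],[-0.012,0.009,0.29,0],[-0.012,0.009,0.29,0],[-0.012,0.009,0.29,0]]'
python3 -c "
from h import *
print(shift(ph(.045,.105,.084)),inv(robot.get_obs()['position']))"
```

```text
time: 18.1
position: [0.5454, 0.022, 0.096]
tool_rot: [0.699, 0.716, 0.0, 0.0]
ft_force: [0.1, 0.6, 0.3]
grip_width: 0.0004
grip_force: 0.0
[-0.0031 -0.0017  0.0399] [0.04549476 0.10592807]
```

```bash
. ./s.sh
z(){ python3 -c "
from h import *
o=robot.get_obs();print(o['position'][2],o['ft_force'][2])"; }; declare -f z>>s.sh
python3 -m handwheel '[[0,0,0.02,0],[0,0,0.02,0],[0,0,0.02,0]]' >/dev/null; z
python3 -m handwheel '[[0,0,0.01,0],[0,0,0.01,0],[0,0,0.01,0]]' >/dev/null; z
python3 -m handwheel '[[0,0,0.006,0],[0,0,0.006,0],[0,0,0.006,0]]' >/dev/null; z
```

```text
0.09049234171766851 0.10743347567688868
0.08716609656491607 3.217049372973698
0.08507116350998899 4.496910349448543
```

```bash
. ./s.sh
python3 -m handwheel '[[0,0,0.004,0],[0,0,0.004,0],[0,0,0.004,0]]' >/dev/null; z
python3 -m handwheel '[[0,0,0.004,0],[0,0,0.004,0],[0,0,0.004,0]]' >/dev/null; z
python3 -m handwheel '[[0,0,0.006,0],[0,0,0.006,0],[0,0,0.006,0]]' >/dev/null; z
```

```text
0.08434469444175759 9.12244963046489
0.0842198387096599 16.382009831520747
0.08398506546437318 27.01486543506189
```

The force climbs with no more travel, so the button is fully down. I'll go up and clear.

```bash
python3 -m handwheel '[[0,0,-0.05,0],[0,0,-0.12,0],[0,0,-0.24,0],[0,0,-0.36,0],[0,0,-0.46,0],[0,0,-0.46,0],[0,0,-0.46,0],[0,0,-0.46,0],[0,0,-0.46,0],[0,0,-0.46,0]]'
python3 lv.py
python3 - <<'E'
from h import *
cs={n:vision.camera(n) for n in("top","side")}
for l in ["vial","capped_bottle","flask","measuring_cylinder","seedling_cup","plant_jar","sponge","read_button"]:
    for n in cs:
        r=vision.look_for(n,l)
        if r:print(l,n,np.round(r[0]["point"],1),round(r[0]["conf"],2))
save(cs["side"],"end.png")
E
```

```text
time: 20.43
position: [0.5436, 0.0225, 0.2166]
tool_rot: [0.698, 0.716, -0.001, -0.002]
ft_force: [0.5, 0.4, -0.3]
grip_width: 0.0004
grip_force: 0.0
top 0.5 64 travel mid-height 53.0 x -33.5
side 0.52 232 travel mid-height 55.7 x -34.5
vial side [284.2 369.3] 0.67
capped_bottle top [274.6 283.1] 0.97
capped_bottle side [237.7 249.2] 0.93
flask top [228.2 288.4] 0.76
flask side [222.8 290.1] 0.65
measuring_cylinder top [248.8 249.6] 0.78
measuring_cylinder side [171.6 234.2] 0.86
seedling_cup top [284.1 482.6] 0.7
seedling_cup side [405.7 416.5] 0.81
plant_jar top [226.  501.5] 0.81
plant_jar side [357.  499.4] 0.77
sponge top [212.1 391.3] 0.89
sponge side [275.3 394.5] 0.97
read_button side [252.2 307.5] 0.5
```

View pics/end.png

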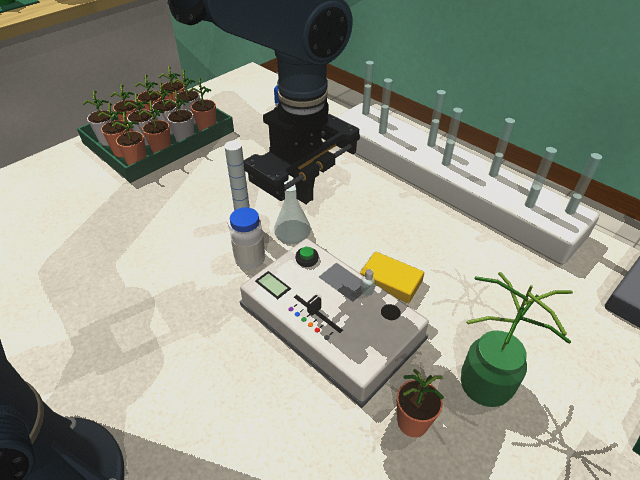

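The button is up at (307,253), the knob is beside the green dot at (315,303), all bystanders are in place and the arm is clear.

```bash
python3 -c "
from rig import job
print(job.hand_in())"
```

```text
the job is handed in; nothing more can be done
None
```

I pushed the lever into the third click beside the green dot, pressed the read button fully down and saw it come back up, moved the arm clear with the bystanders in place, and handed the job in at about 21 s; no verdict was returned.

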